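# Pry the snap-fit cover of the punch case loose with the flat bar

## Task

The punch case's cover is snapped shut. Take the flat pry bar, slide its blade into the notch in the front of the case and lever the cover up, bearing on the notch's sill, until the cover's front edge has snapped free and stays up; leave the cover sitting ajar on the case, and lay the bar down flat on the table. Do not touch the cover with the gripper's fingers.

Things in the scene. Friction and masses are not known exactly. Their poses are not given: they have to be found in the camera images.
- pry_bar: Flat pry bar lying on the table, right or left of the case (a wooden brush without blade lies at the other side). Dark wooden handle 22 mm wide, 24 high; flat steel blade 20 wide, 4 thick at its mid-height; 0.12 kg. Origin: where to grip, the handle's middle height (12 above the table). x points to the blade's tip: handle from -65 to 25, blade 25 to 110. Take it across its 22 mm width.
- bar_tip (a point): Middle of the end of the pry bar's blade, 110 mm along x from the bar's origin, half-way through its 4 mm thickness; axes as the bar's.
- case: Grey steel punch case, an open box 90 (x) x 120 (y) x 88 mm high, walls 5, screwed to the table. Origin: centre of its underside; the notched front faces -x (towards the robot), z up. The space behind the notch is empty, to 60 below the sill. Spring catches in the side walls, 25 behind the front, hold the cover.
- notch (a point): Middle of the outer edge of the notch's sill, on the case's front, 79 mm above the table; axes as the case's. The notch is 52 wide (y), 9 high from sill to closed cover, sill 5 deep (x). In front a ramp falls 9 over 11 and the cover's lip flares up: a 26 high mouth. The blade goes in along +x, best 40 past this point; pressing the handle down then turns the bar on the sill and raises its tip.
- cover: Loose aluminium cover, plate 92 x 116 x 4 mm with a flared lip 50 wide at the front, 0.1 kg. Origin: centre of its underside, 88 above the table when closed; axes as the case's. About 8 N from the blade frees it: raise the front edge about 8 and the catches push it up to about 18 and hold it, the back edge staying under a strip. With the tip 40 in and the blade flat on the sill, a tilt of 20 degrees does it.
- cover_lip (a point): Middle of the front edge of the cover's underside, at the root of its flared lip; 9 mm above and 2 in front of point notch when the cover is closed.
Things that resemble listed ones, but are neither listed nor needed, are in the scene too. Of the things like the pry_bar, leave any that is pink; of the rest the larger one is meant.

How it is judged:
By the outcome, as a careful person would: the job done as asked, in the order asked, and still so for the second after the job is handed in, with the robot touching nothing.
It also fails if it takes over 54 s, if anything falls off the work surface, if the arm or the gripper's body presses on something with over 40 N, if the wrist force passes 120 N, or if a joint passes its speed limit or range.

## Robot

A 7-joint arm with a two-finger parallel gripper is mounted at the origin on a cart in front of the work surface, level with it; the furniture and walls round the work are solid. World frame = base frame: x ahead of the robot, y to its left, z up, the work surface at z = 0. Lengths are in m, angles in rad, forces in N, time in s.
With the tool pointing down it reaches from about 0.4 to 0.85 m from the base axis. Payload 4.5 kg.
Tool frame: the origin (TCP) lies at the very end of the fingers, on their centre line; the grasp point (between the pads) lies 19 mm behind it; y points along the fingers, x is the direction in which the jaws open and shut, and the axes are right-handed (so a half turn about y gives the same grasp; the last joint's range is limited). The gripper opens to 88 mm and grips with 3 to 60 N. Pads are 18 mm wide; open, the fingers measure 123 mm over their backs; the gripper's body (75 mm by 187 mm) begins 45 mm behind the grasp point.
Start: joints at [1.151, 0.689, -0.195, 1.565, 0.157, 0.902, -0.215], TCP at [0.274, -0.562, 0.239] pointing down, gripper open.
Joint ranges: [-3.01, 3.01], [-0.46, 2.08], [-1.47, 1.51], [0.13, 2.56], [-1, 4.14], [0.04, 2.09], [-2.66, 2.66]. Speed limits (rad/s): [2.57, 2.57, 3.14, 3.14, 3.14, 3.14, 3.14].

## Interface

Orientations are given as a unit quaternion [x, y, z, w].
In Python, from plant import r gives the robot as it stands.
- The arm moves only by the shell command python3 -m inch 'ROWS' [OPENING] [FORCE]. ROWS is JSON, a list of rows, each a list of 6 numbers: the shift along the tool's x, y, z in mm, then the turn, a rotation vector about the tool's x, y, z in rad. In form: [[x, y, z, ax, ay, az], ...]. A call has 1 to 12 rows; each row shifts and turns the commanded pose from where the row before left it, along the tool's axes as they then stand; what a row does not reach is not made up. A row lasts 1/12 s, in which the tool goes at most 41.7 mm and 7.16 degrees, less where a joint would pass 70% of its speed; a pose out of reach is approached as far as the arm can. A call is refused whole if a number of a shift passes 41.7 or a number of a turn 0.125, either way. A call with a gripper value outside its range is refused whole. OPENING is the finger opening in mm, from 0 to 88.1, set as the call begins (- or left out, the last holds). The fingers move at their own pace and stop on an object; FORCE is the grip in N (left out, the last holds). Time passes only in rows, so rows that do not move let the fingers close. It gives the time, the measured TCP pose, the force and the opening at its end, in the units of the state.
- r.get_state(): the state, without advancing time (a new reading comes with each control period).
- r.snapshot(name): name is "scene" or "top" or "wrist"; returns a dict with "img" (420x560x3 uint8, red, green, blue), "range_z" (420x560 float32, m along the optical axis (not along the pixel's ray), 0 where there is no reading), "mtx" (3x3 intrinsics, pixels), "camera_from_world" (4x4, takes a point from world to camera coordinates); the wrist camera has in their place "tool_from_camera" (4x4, takes a point from camera to tool coordinates, whose origin is the TCP and whose axes are the tool frame's). Camera axes: x right, y down, z forward; pixel columns grow to the right and rows downward; lengths in m; the calibration is good to about 2 mm. The wrist camera is an equidistant fisheye: a pixel r from the principal point sees the ray r / f radians off the axis. A picture is of the moment at which its call begins: read the wrist's pose just before it.
- r.finish_job(): hands the job in, once; it reports no verdict.
The state is a dict: "clock": time; "q": joint angles; "qd": joint speeds; "joint_torque": joint torques, N m; "tool_pos": TCP position; "eef_rot": TCP orientation; "contact_force": force on the tool from outside, world axes, zero at the start; "moment": the same for the moment, N m; "opening": opening from 0.0 (shut) to 1.0 (fully open).
Only numpy, scipy, OpenCV 4.12 (cv2) and the standard library are available. Lean on these libraries where they do the work, as an engineer would, in place of code of your own. Each camera call takes 0.05 s, during which the arm holds its last target.

## Working session

There is one attempt and no reset: what is moved stays moved. The work goes in short steps, Python scripts to look and compute and a shell command to move; the robot and the scene stay as the last step left them, time stands still between calls to the robot, and variables do not carry over. Pictures are saved under pics/ and viewed, and the job is handed in when it is done.

```bash
ls; mkdir -p pics
python3 - <<'E'
from plant import r
import cv2,numpy as np
s=r.get_state();print({k:np.round(v,3).tolist() for k,v in s.items()})
for n in("scene","top"):
    d=r.snapshot(n);cv2.imwrite(f"pics/{n}0.png",d["img"][:,:,::-1]);np.savez(f"{n}0.npz",**d)
    print(n,d["mtx"].round(1).tolist(),d["camera_from_world"].round(3).tolist())
E
```

```text
pics
{'clock': 0.0, 'q': [1.151, 0.69, -0.194, 1.566, 0.157, 0.903, -0.215], 'qd': [-0.0, 0.0, 0.0, 0.001, 0.0, 0.002, 0.0], 'joint_torque': [0.001, -52.757, -1.267, -15.343, -0.053, 0.007, 0.0], 'tool_pos': [0.274, -0.561, 0.238], 'eef_rot': [-0.599, 0.375, -0.374, 0.6], 'contact_force': [-0.263, -0.463, -0.24], 'moment': [0.022, -0.052, -0.002], 'opening': 1.001}
scene [[408.8, 0.0, 271.3], [0.0, 408.8, 211.5], [0.0, 0.0, 1.0]] [[-0.511, -0.86, -0.003, 0.386], [-0.395, 0.238, -0.888, 0.275], [0.764, -0.452, -0.461, 0.554], [0.0, 0.0, 0.0, 1.0]]
top [[387.8, 0.0, 276.3], [0.0, 387.8, 207.9], [0.0, 0.0, 1.0]] [[-0.015, -1.0, 0.002, 0.107], [-0.983, 0.014, -0.185, 0.552], [0.185, -0.005, -0.983, 0.876], [0.0, 0.0, 0.0, 1.0]]
```

View pics/scene0.png

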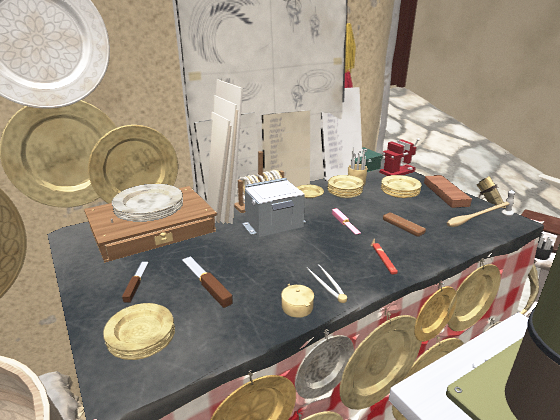

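View pics/top0.png

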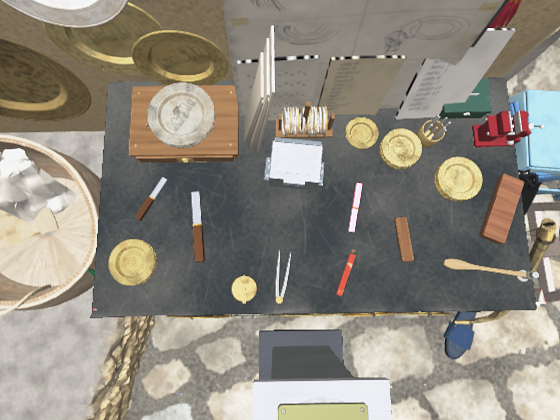

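Candidates for the bar in the top view: large brown-handled bar (197,225), small one (151,198), and pink one (356,208). The red tool (346,272), tongs (283,277) and brush (404,239) are other things. The larger non-pink one is at (197,225); checking it in a close crop and measuring it and the case.

```bash
cat > h.py <<'E'
import numpy as np,cv2
from scipy.spatial.transform import Rotation as R
def cloud(d):
    z=d["range_z"];K=d["mtx"];v,u=np.indices(z.shape)
    p=np.stack([(u-K[0,2])/K[0,0]*z,(v-K[1,2])/K[1,1]*z,z],-1)
    T=np.linalg.inv(d["camera_from_world"]);w=p@T[:3,:3].T+T[:3,3];w[z==0]=np.nan;return w
def ray(d,uv,h):
    K=d["mtx"];T=np.linalg.inv(d["camera_from_world"])
    u=np.atleast_2d(uv).astype(float)
    dd=np.c_[(u[:,0]-K[0,2])/K[0,0],(u[:,1]-K[1,2])/K[1,1],np.ones(len(u))]@T[:3,:3].T
    c=T[:3,3];return c+dd*((h-c[2])/dd[:,2])[:,None]
E
python3 - <<'E'
from h import *
d=dict(np.load("top0.npz"));w=cloud(d)
im=d["img"]
c1=cv2.resize(im[175:270,120:230],None,fx=5,fy=5,interpolation=cv2.INTER_CUBIC)
c2=cv2.resize(im[130:195,255:335],None,fx=7,fy=7,interpolation=cv2.INTER_CUBIC)
cv2.imwrite("pics/c1.png",c1[:,:,::-1]);cv2.imwrite("pics/c2.png",c2[:,:,::-1])
s=dict(np.load("scene0.npz"));c3=cv2.resize(s["img"][165:245,225:325],None,fx=7,fy=7,interpolation=cv2.INTER_CUBIC)
cv2.imwrite("pics/c3.png",c3[:,:,::-1])
print("table z",np.nanmedian(w[200:240,230:340,2]))
hsv=cv2.cvtColor(im,cv2.COLOR_RGB2HSV)
roi=np.zeros(im.shape[:2],bool);roi[185:268,183:212]=1
V=im.astype(int)
br=roi&(V[...,0]-V[...,2]>30); bl=roi&(V.min(-1)>120)
for n,m,h in(("handle",br,.024),("blade",bl,.014)):
    n_,lab,st,ce=cv2.connectedComponentsWithStats(m.astype(np.uint8))
    k=1+st[1:,4].argmax();c=np.argwhere(lab==k)[:,::-1].astype(np.float32)
    p=ray(d,c,h)[:,:2];rc=cv2.minAreaRect((p*1000).astype(np.float32));print(n,st[k],rc,cv2.boxPoints(rc).round(0).tolist(),np.nanmedian(w[lab==k][:,2]))
m=(w[...,2]>.078)&(w[...,2]<.1);m[:, :262]=0;m[:,330:]=0;m[:130]=0;m[192:]=0
c=w[m];print(len(c),np.median(c[:,2]),cv2.minAreaRect((c[:,:2]*1000).astype(np.float32)))
m2=(w[...,2]>.087)&(w[...,2]<.097)&m;c=w[m2];rc=cv2.minAreaRect((c[:,:2]*1000).astype(np.float32));print(rc,cv2.boxPoints(rc).round(0).tolist())
E
```

```text
table z 0.000699575559150456
handle [192 223  12  39 347] ((477.1850891113281, 290.6719970703125), (93.43829345703125, 22.166513442993164), 4.741154670715332) [[430.0, 298.0], [432.0, 276.0], [525.0, 283.0], [523.0, 306.0]] 0.024408761220092445
blade [191 191  11  35 286] ((563.824951171875, 299.2825012207031), (85.69776916503906, 21.445350646972656), 5.207037925720215) [[520.0, 306.0], [522.0, 285.0], [607.0, 292.0], [606.0, 314.0]] 0.015049558634923688
2156 0.09349492542083404 ((657.46923828125, 61.88896179199219), (147.7681121826172, 107.10675811767578), 83.52249908447266)
((656.3487548828125, 52.02050018310547), (126.94522857666016, 107.10675811767578), 83.52249908447266) [[596.0, -5.0], [702.0, -17.0], [717.0, 109.0], [610.0, 121.0]]
```

View pics/c1.png

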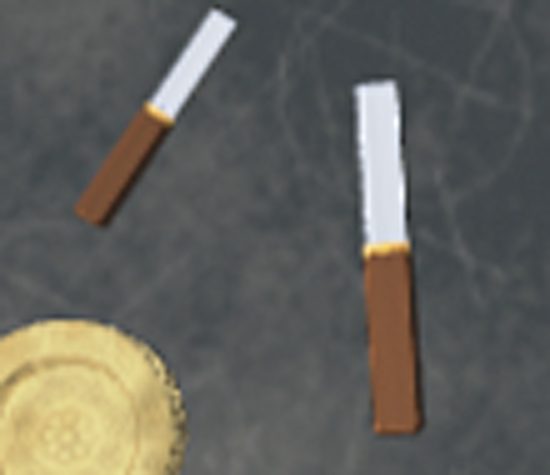

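View pics/c2.png

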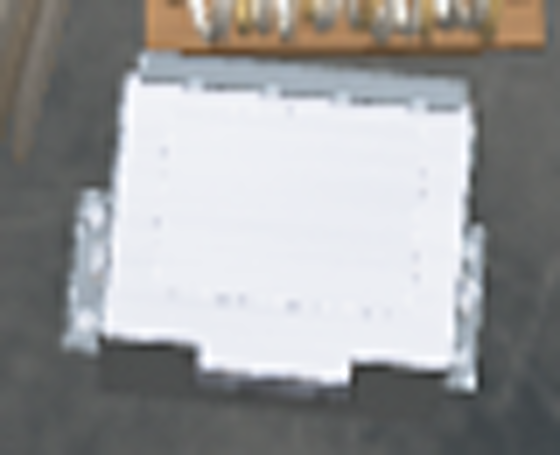

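View pics/c3.png

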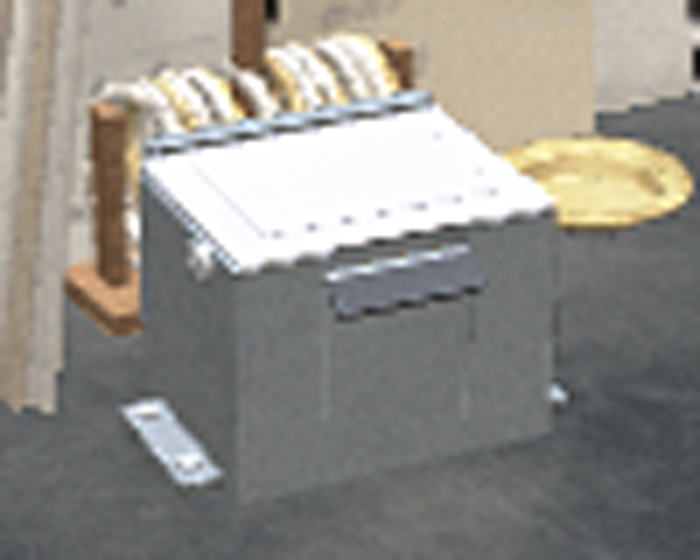

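Run:
```python
from h import *
d=dict(np.load("top0.npz"));w=cloud(d)
V=d["img"].astype(int)
m=(V.min(-1)>205);
m[:,:255]=0;m[:,335:]=0;m[:138]=0;m[192:]=0
n_,lab,st,ce=cv2.connectedComponentsWithStats(m.astype(np.uint8));k=1+st[1:,4].argmax();print(st[k])
m=lab==k
cv2.imwrite("pics/m.png",cv2.resize((m[130:195,255:335]*255).astype(np.uint8),None,fx=7,fy=7,interpolation=0))
uv=np.argwhere(m)[:,::-1]
# side edges by row, front edge by column
rows=range(148,176)
L=[];Rr=[]
for v in rows:
    c=np.where(m[v])[0];L.append((c.min()-.5,v));Rr.append((c.max()+.5,v))
F=[]
for u in list(range(273,281))+list(range(309,317)):
    c=np.where(m[:,u])[0];F.append((u,c.max()+.5))
def fit(P,name):
    p=ray(d,P,.092)[:,:2].astype(np.float32);l=cv2.fitLine(p,cv2.DIST_HUBER,0,.01,.01).ravel();
    print(name,l.round(4),np.degrees(np.arctan2(l[1],l[0])));return l
l=fit(L,"L");q=fit(Rr,"R");f=fit(F,"F")
def X(a,b):
    t=np.linalg.solve(np.c_[a[:2],-b[:2]],b[2:]-a[2:]);return a[2:]+a[:2]*t[0]
A=X(l,f);B=X(q,f);print(A,B,np.linalg.norm(A-B),(A+B)/2)
# depth rim check
for a in range(270,322,4): print(a,w[170:192:2,a,:][:, [0,2]].round(3).tolist()) if a%12==6 else 0
# front face from scene view
s=dict(np.load("scene0.npz"));ws=cloud(s)
g=(ws[...,2]>.015)&(ws[...,2]<.06)&(ws[...,0]>.58)&(ws[...,0]<.65)&(ws[...,1]>-.05)&(ws[...,1]<.13)
p=ws[g][:,:2];print(len(p),np.median(p,0))
ll=cv2.fitLine(p[p[:,0]<np.median(p[:,0])+.012].astype(np.float32),cv2.DIST_HUBER,0,.001,.001).ravel();print(ll,np.degrees(np.arctan2(ll[1],ll[0])))
```

```text
[ 270  141   52   43 1860]
L [ 0.9925 -0.122   0.6606  0.1096] -7.006872
R [ 0.9933 -0.116   0.6548 -0.0061] -6.6607285
F [0.1175 0.9931 0.6114 0.0477] 83.25461
[0.6193061  0.11469331] [ 6.0570300e-01 -3.1811837e-04] 0.1158131 [0.61250454 0.0571876 ]
270 [[0.635, 0.095], [0.63, 0.094], [0.626, 0.092], [0.621, 0.092], [0.621, 0.074], [0.62, 0.059], [0.621, 0.036], [0.621, 0.017], [0.62, -0.0], [0.615, -0.002], [0.609, 0.002]]
282 [[0.635, 0.092], [0.63, 0.093], [0.626, 0.091], [0.62, 0.094], [0.617, 0.089], [0.618, 0.066], [0.618, 0.047], [0.618, 0.027], [0.618, 0.008], [0.614, 0.001], [0.609, -0.001]]
294 [[0.634, 0.094], [0.629, 0.095], [0.625, 0.093], [0.62, 0.092], [0.615, 0.092], [0.61, 0.096], [0.604, 0.099], [0.606, 0.072], [0.614, 0.019], [0.614, -0.002], [0.609, -0.0]]
306 [[0.633, 0.098], [0.629, 0.094], [0.624, 0.095], [0.62, 0.092], [0.615, 0.094], [0.611, 0.091], [0.611, 0.07], [0.611, 0.05], [0.611, 0.03], [0.611, 0.011], [0.608, 0.001]]
318 [[0.633, 0.097], [0.629, 0.094], [0.624, 0.093], [0.62, 0.091], [0.614, 0.094], [0.61, 0.092], [0.608, 0.079], [0.608, 0.061], [0.618, 0.001], [0.614, -0.002], [0.607, 0.002]]
816 [0.61221902 0.06502951]
[0.11406381 0.9934734  0.6118099  0.06006146] 83.45036
```

View pics/m.png

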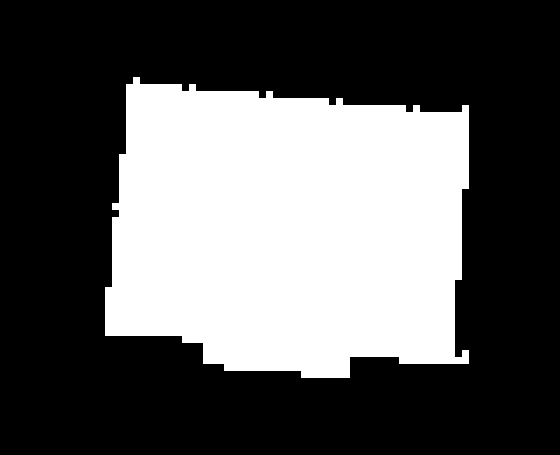

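Crop c1 confirms it: the large bar has its blade up (380,90) and handle down (395,430), and the neighbour is clearly smaller. Crop c2 shows the cover, with the lip at (205–350, 380). Notch is about (0.614, 0.057, 0.079) with case yaw −6.7°. Bar origin is about (0.497, 0.293), yaw +4.9°.

```bash
cat >> h.py <<'E'
def toolR(yaw,pitch=0,flip=False):
    # bar axes: x along yaw; tool y down, tool x = +-bar y ; pitch>0 raises the blade tip
    B=R.from_euler("z",yaw)*R.from_euler("y",-pitch)
    Bm=B.as_matrix(); y=-Bm[:,2]; x=Bm[:,1]*(-1 if flip else 1); z=np.cross(x,y)
    return R.from_matrix(np.c_[x,y,z])
def go(s,pos,Rt):
    R0=R.from_quat(s["eef_rot"]);d=(np.array(pos)-s["tool_pos"])*1000
    print("rotvec",(R0.inv()*Rt).as_rotvec().round(4),"shift before-turn axes",R0.inv().apply(d).round(1),"after-turn axes",Rt.inv().apply(d).round(1))
E
python3 - <<'E'
from h import *
from plant import r
s=r.get_state();print(R.from_quat(s["eef_rot"]).as_matrix().round(3))
for f in(0,1): print(f);go(s,[.497,.293,.15],toolR(np.radians(4.9),0,f))
go(s,[.5,-.13,.239],toolR(np.radians(4.9),0,0))
E
```

```text
[[ 0.438 -0.001  0.899]
 [-0.899  0.001  0.438]
 [-0.002 -1.    -0.   ]]
0
rotvec [-2.3000e-03 -2.7733e+00 -6.0000e-04] shift before-turn axes [-669.7   89.   575.2] after-turn axes [ 832.1   88.  -295.5]
1
rotvec [ 0.0004  0.3683 -0.0016] shift before-turn axes [-669.7   89.   575.2] after-turn axes [-832.1   88.   295.5]
rotvec [-2.3000e-03 -2.7733e+00 -6.0000e-04] shift before-turn axes [-288.4   -0.6  392.5] after-turn axes [ 410.4   -1.  -262.3]
```

```bash
python3 -m inch '[[0,0,0,0,0.092,0],[0,0,0,0,0.092,0],[0,0,0,0,0.092,0],[0,0,0,0,0.092,0],[-20,0,20,0,0,0],[-25,0,25,0,0,0],[-25,0,25,0,0,0],[-25,0,25,0,0,0],[-25,0,25,0,0,0],[-25,0,25,0,0,0],[-25,0,25,0,0,0],[-25,0,25,0,0,0]]' 60 40
python3 -m inch '[[-30,0,15,0,0,0],[-30,0,15,0,0,0],[-30,0,15,0,0,0],[-35,0,10,0,0,0],[-35,0,10,0,0,0],[-35,0,10,0,0,0],[-35,0,5,0,0,0],[-35,0,5,0,0,0],[-35,0,5,0,0,0],[-35,0,5,0,0,0],[0,0,0,0,0,0]]'
python3 - <<'E'
from h import *
from plant import r
s=r.get_state();print(s["q"].round(2));go(s,[.497,.293,.15],toolR(np.radians(4.9),0,1))
E
```

```text
clock: 1.1
tool_pos: [0.4522, -0.3491, 0.2385]
eef_rot: [0.521, -0.478, 0.478, -0.521]
contact_force: [0.1, -0.4, 0.2]
opening: 0.681
clock: 2.02
tool_pos: [0.5177, 0.0008, 0.2384]
eef_rot: [-0.523, 0.476, -0.473, 0.525]
contact_force: [0.4, 0.1, -0.5]
opening: 0.683
[-0.07  0.55 -0.03  1.89  0.01  0.7  -1.57]
rotvec [-0.0004  0.013  -0.0057] shift before-turn axes [-292.4   90.1    8.1] after-turn axes [-292.9   88.4    4.3]
```

```bash
python3 -m inch '[[-36,0,1,0,0.013,0],[-36,5,1,0,0,0],[-36,10,1,0,0,0],[-36,10,1,0,0,0],[-36,10,0,0,0,0],[-36,10,0,0,0,0],[-36,10,0,0,0,0],[-30,10,0,0,0,0],[-10,13,0,0,0,0],[0,10,0,0,0,0],[0,0,0,0,0,0],[0,0,0,0,0,0]]'
python3 - <<'E'
from h import *
from plant import r
s=r.get_state();go(s,[.497,.293,.0035],toolR(np.radians(4.9),0,1))
w=r.snapshot("wrist");cv2.imwrite("pics/w1.png",w["img"][:,:,::-1]);print(w["mtx"].round(1).tolist(),w["tool_from_camera"].round(3).tolist())
E
```

```text
clock: 3.02
tool_pos: [0.5, 0.2794, 0.15]
eef_rot: [0.518, -0.482, 0.483, -0.516]
contact_force: [-0.0, 0.6, 0.4]
opening: 0.682
rotvec [ 0.0016 -0.0157  0.0032] shift before-turn axes [-14.2 146.5  -1.8] after-turn axes [-13.8 146.5  -1.8]
[[325.2, 0.0, 281.6], [0.0, 325.2, 206.2], [0.0, 0.0, 1.0]] [[1.0, 0.0, 0.0, 0.0], [-0.0, -0.256, 0.967, -0.146], [0.0, -0.967, -0.256, 0.065], [0.0, 0.0, 0.0, 1.0]]
```

View pics/w1.png

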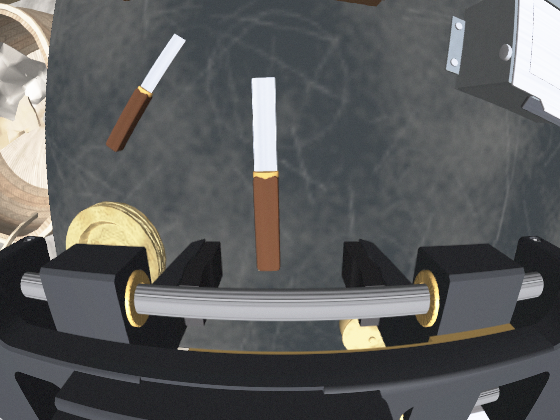

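The wrist view shows the bar from blade tip (263,78) to handle end (268,270), slightly left of the jaw centre (282). I'll measure it with fisheye rays.

```bash
cat >> h.py <<'E'
def wray(s,w,uv,h):
    K=w["mtx"];u=np.atleast_2d(uv).astype(float);a=(u-K[:2,2])/K[0,0];th=np.linalg.norm(a,axis=1)
    d=np.c_[a/th[:,None]*np.sin(th)[:,None],np.cos(th)]
    T=w["tool_from_camera"];R0=R.from_quat(s["eef_rot"])
    c=R0.apply(T[:3,3])+s["tool_pos"];dd=R0.apply(d@T[:3,:3].T)
    return c+dd*((h-c[2])/dd[:,2])[:,None]
E
python3 - <<'E'
from h import *
from plant import r
s=r.get_state();w=r.snapshot("wrist");V=w["img"].astype(int)
roi=np.zeros(V.shape[:2],bool);roi[70:275,240:292]=1
for n,m,h in(("handle",roi&(V[...,0]-V[...,2]>30)&(V[...,0]<150),.024),("blade",roi&(V.min(-1)>140),.014)):
    k,lab,st,ce=cv2.connectedComponentsWithStats(m.astype(np.uint8));k=1+st[1:,4].argmax()
    p=wray(s,w,np.argwhere(lab==k)[:,::-1],h)[:,:2]*1000
    rc=cv2.minAreaRect(p.astype(np.float32));print(n,st[k],rc)
E
```

```text
handle [ 253  177   27   95 2226] ((473.8592224121094, 290.1595764160156), (88.23397827148438, 21.457088470458984), 4.899242401123047)
blade [ 252   78   25   94 2192] ((561.794189453125, 298.0758056640625), (81.6961669921875, 20.434846878051758), 4.864548206329346)
```

```bash
python3 -m inch '[[-13,0,-3,0,-0.016,0],[0,20,0,0,0,0],[0,25,0,0,0,0],[0,25,0,0,0,0],[0,25,0,0,0,0],[0,20,0,0,0,0],[0,15,0,0,0,0],[0,7,0,0,0,0],[0,0,0,0,0,0],[0,0,0,0,0,0],[0,0,0,0,0,0]]'
python3 - <<'E'
from h import *
from plant import r
s=r.get_state();go(s,[.496,.2923,.0035],toolR(np.radians(4.9),0,1))
E
```

```text
clock: 4.03
tool_pos: [0.4967, 0.296, 0.0149]
eef_rot: [-0.521, 0.477, -0.478, 0.522]
contact_force: [-0.7, 0.2, -0.1]
opening: 0.681
rotvec [-0.0019  0.0033 -0.001 ] shift before-turn axes [ 3.6 11.4 -1. ] after-turn axes [ 3.6 11.4 -1. ]
```

```bash
python3 -m inch '[[3.5,5,-1,0,0,0],[0,4,0,0,0,0],[0,2,0,0,0,0],[0,0,0,0,0,0],[0,0,0,0,0,0]]'
python3 -m inch '[[0,0,0,0,0,0],[0,0,0,0,0,0],[0,0,0,0,0,0],[0,0,0,0,0,0],[0,0,0,0,0,0],[0,0,0,0,0,0],[0,0,0,0,0,0],[0,0,0,0,0,0]]' 10 50
```

```text
clock: 4.45
tool_pos: [0.4951, 0.2918, 0.0026]
eef_rot: [0.522, -0.477, 0.477, -0.522]
contact_force: [0.2, -0.2, -0.1]
opening: 0.685
clock: 5.12
tool_pos: [0.4952, 0.2919, 0.0027]
eef_rot: [-0.522, 0.477, -0.477, 0.522]
contact_force: [-0.1, 1.1, 0.3]
opening: 0.241
```

```bash
python3 -m inch '[[0,-5,0,0,0,0],[0,-10,0,0,0,0],[0,-20,0,0,0,0],[0,-25,0,0,0,0],[0,-25,0,0,0,0],[0,-20,0,0,0,0],[0,-10,0,0,0,0],[0,0,0,0,0,0],[0,0,0,0,0,0]]'
python3 - <<'E'
from h import *
from plant import r
s=r.get_state();w=r.snapshot("wrist");cv2.imwrite("pics/w2.png",w["img"][:,:,::-1])
print(s["opening"])
E
```

```text
clock: 5.87
tool_pos: [0.4951, 0.2918, 0.1179]
eef_rot: [-0.522, 0.477, -0.477, 0.522]
contact_force: [-0.5, 0.4, -1.6]
opening: 0.248
0.24759961890488724
```

View pics/w2.png

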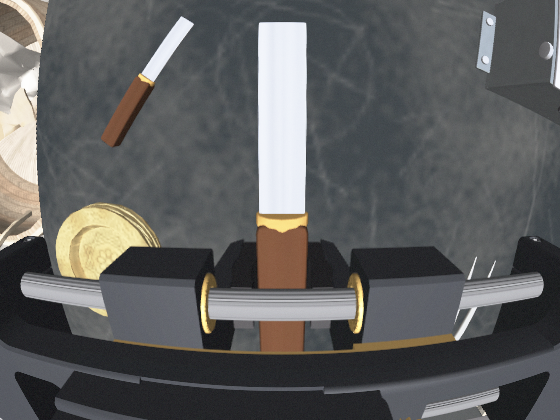

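The bar is held squarely, with the blade tip at (282,23). Next I'll get the tip in tool coordinates.

Run:
```python
from h import *
from plant import r
s=r.get_state();w=r.snapshot("wrist");V=w["img"].astype(int)
m=(V.min(-1)>140);m[:,:245]=0;m[:,320:]=0;m[215:]=0
v0=np.where(m[:,282])[0].min();print("tip row",v0)
R0=R.from_quat(s["eef_rot"])
for v in (v0,v0+5,60,100,150,200):
    c=np.where(m[v])[0];p=wray(s,w,[[c.min()-.5,v],[c.max()+.5,v]],s["tool_pos"][2]+.0113)
    print(v,c.min(),c.max(),(R0.inv().apply(p-s["tool_pos"])*1000).round(1).tolist())
e=.5;p=wray(s,w,[[282,v0-.5]],s["tool_pos"][2]+.0113);print((R0.inv().apply(p-s["tool_pos"])*1000).round(1))
```

```text
tip row 22
22 260 304 [[-8.7, -11.4, 107.5], [9.8, -11.4, 107.5]]
27 259 306 [[-9.1, -11.4, 105.2], [10.6, -11.4, 105.3]]
60 258 306 [[-9.5, -11.4, 90.7], [10.6, -11.4, 90.7]]
100 258 305 [[-9.5, -11.4, 73.8], [10.1, -11.4, 73.8]]
150 258 305 [[-9.6, -11.4, 53.0], [10.3, -11.4, 53.0]]
200 259 304 [[-9.5, -11.3, 31.6], [10.2, -11.3, 31.6]]
[[  0.5 -11.4 107.6]]
```

Run:
```python
from h import *
from plant import r
s=r.get_state();go(s,[.466,.0745,.13],toolR(np.radians(-6.7),0,1))
```

```text
rotvec [0.0019 0.2058 0.0013] shift before-turn axes [213.5 -13.1 -47.5] after-turn axes [218.7 -13.4  -2.8]
```

```bash
python3 -m inch '[[5,-3,-15,0,0,0],[15,-5,-20,0,0,0],[25,-5,-12,0,0,0],[30,0,0,0,0,0],[35,0,0,0,0,0],[35,0,0,0,0,0],[30,0,0,0,0,0],[25,0,0,0,0.07,0],[13,0,0,0,0.07,0],[0,0,0,0,0.065,0],[0,0,0,0,0,0],[0,0,0,0,0,0]]'
python3 - <<'E'
from h import *
from plant import r
s=r.get_state();go(s,[.466,.0745,.076],toolR(np.radians(-6.7),0,1))
w=r.snapshot("wrist");cv2.imwrite("pics/w3.png",w["img"][:,:,::-1])
E
```

```text
clock: 6.97
tool_pos: [0.4661, 0.0764, 0.1301]
eef_rot: [-0.471, 0.528, -0.527, 0.471]
contact_force: [0.8, -0.1, -0.9]
opening: 0.241
rotvec [ 0.001   0.003  -0.0002] shift before-turn axes [ 1.9 54.1  0.2] after-turn axes [ 1.9 54.1  0.2]
```

View pics/w3.png

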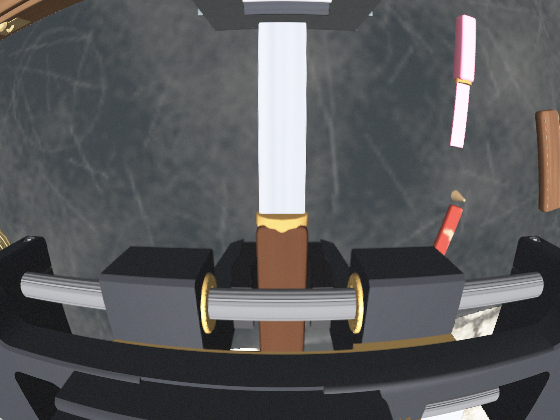

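Lip spans (246–330, 8) and the blade spans (259–306, 25). The blade is about 2–3 mm left of the lip centre, so I'll shift right and descend.

```bash
python3 -m inch '[[2.5,8,0,0,0.003,0],[0,15,0,0,0,0],[0,15,0,0,0,0],[0,10,0,0,0,0],[0,6,0,0,0,0],[0,0,0,0,0,0],[0,0,0,0,0,0]]'
python3 - <<'E'
from h import *
from plant import r
s=r.get_state();go(s,[.476,.0732,.0741],toolR(np.radians(-6.7),0,1))
w=r.snapshot("scene");cv2.imwrite("pics/s4.png",cv2.resize(w["img"][140:260,180:340],None,fx=5,fy=5,interpolation=cv2.INTER_CUBIC)[:,:,::-1])
T=w["camera_from_world"];R0=R.from_quat(s["eef_rot"])
def px(p): c=T[:3,:3]@p+T[:3,3];q=w["mtx"]@c;return (q[:2]/q[2]).round(1)
print("tip px",px(s["tool_pos"]+R0.apply([.0004,-.0094,.109])),"notch px",px(np.array([.614,.057,.079])))
E
```

```text
clock: 7.6
tool_pos: [0.4659, 0.0731, 0.0765]
eef_rot: [-0.47, 0.529, -0.529, 0.469]
contact_force: [1.0, -0.9, -1.0]
opening: 0.246
rotvec [ 0.0006 -0.0017  0.0002] shift before-turn axes [-1.3  2.4 10. ] after-turn axes [-1.3  2.4 10. ]
tip px [289.6 205.3] notch px [281.3 201.2]
```

View pics/s4.png

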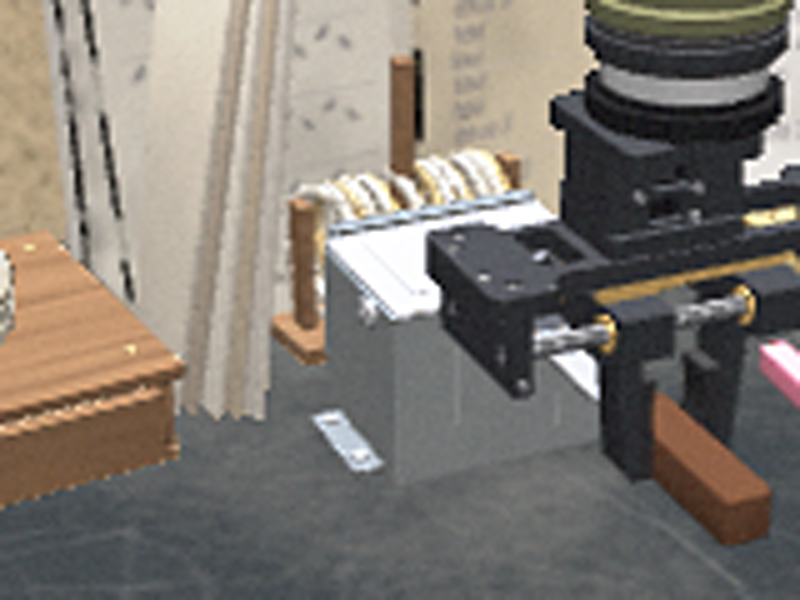

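The gripper hides the notch, but the bar is level. I'll insert by feel.

```bash
python3 -m inch '[[-0.5,2.4,6,0,0,0],[0,0,8,0,0,0],[0,0,8,0,0,0],[0,0,6,0,0,0],[0,0,5,0,0,0],[0,0,4,0,0,0],[0,0,0,0,0,0]]'
python3 -m inch '[[0,0,4,0,0,0],[0,0,4,0,0,0],[0,0,4,0,0,0],[0,0,0,0,0,0]]'
python3 - <<'E'
from h import *
from plant import r
s=r.get_state();go(s,[.614-.069*.9932,.057+.069*.1167,.0741],toolR(np.radians(-6.7),0,1));print(s["moment"].round(2))
w=r.snapshot("wrist");cv2.imwrite("pics/w5.png",w["img"][:,:,::-1])
E
```

```text
clock: 8.23
tool_pos: [0.5042, 0.0689, 0.0744]
eef_rot: [0.469, -0.529, 0.529, -0.47]
contact_force: [-0.9, -0.1, -1.5]
opening: 0.245
clock: 8.57
tool_pos: [0.516, 0.0675, 0.0744]
eef_rot: [0.469, -0.529, 0.529, -0.47]
contact_force: [0.1, 0.2, -0.6]
opening: 0.247
rotvec [-0.0015 -0.0026 -0.0003] shift before-turn axes [-1.   0.3 29.6] after-turn axes [-1.   0.3 29.6]
[ 0.07 -0.02  0.  ]
```

View pics/w5.png

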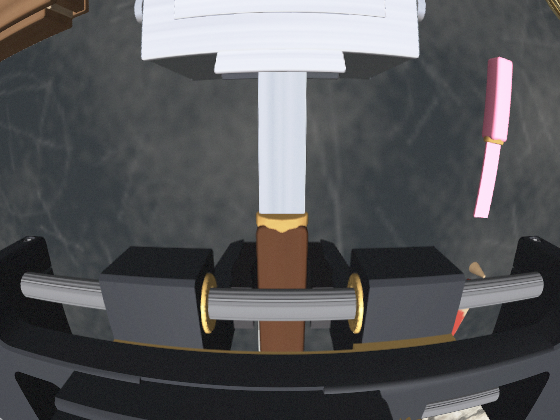

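The blade is under the lip: lip 216–345, centre 280; blade centre 282. There's no contact force, so I'll continue to 40 mm in.

```bash
python3 -m inch '[[0,0,5,0,0,0],[0,0,5,0,0,0],[0,0,0,0,0,0]]'
python3 -m inch '[[0,0,6,0,0,0],[0,0,6,0,0,0],[0,0,5,0,0,0],[0,0,2,0,0,0],[0,0,0,0,0,0]]'
python3 - <<'E'
from h import *
from plant import r
s=r.get_state();go(s,[.614-.069*.9932,.057+.069*.1167,.0741],toolR(np.radians(-6.7),0,1));print(s["moment"].round(2))
E
```

```text
clock: 8.87
tool_pos: [0.5263, 0.0663, 0.0744]
eef_rot: [0.469, -0.528, 0.529, -0.47]
contact_force: [-0.6, -0.7, -2.3]
opening: 0.245
clock: 9.28
tool_pos: [0.5445, 0.064, 0.0743]
eef_rot: [0.469, -0.529, 0.529, -0.469]
contact_force: [0.4, -0.5, -1.8]
opening: 0.245
rotvec [-0.001  -0.0027 -0.0001] shift before-turn axes [-1.2  0.2  0.9] after-turn axes [-1.2  0.2  0.9]
[ 0.08  0.04 -0.02]
```

```bash
python3 -m inch '[[-0.5,1,0.8,0,0,0],[0,1,0,0,0,0],[0,0.5,0,0,0,0],[0,0,0,0,0,0]]'
python3 -m inch '[[0,3.5,0.4,0.05,0,0],[0,3.5,0.4,0.05,0,0],[0,3.5,0.4,0.05,0,0],[0,0,0,0,0,0]]'
python3 - <<'E'
from h import *
from plant import r
s=r.get_state();print(s["q"].round(2), np.degrees(np.arcsin(R.from_quat(s["eef_rot"]).as_matrix()[2,2])),s["moment"].round(2))
E
```

```text
clock: 9.62
tool_pos: [0.5441, 0.0647, 0.0717]
eef_rot: [-0.47, 0.529, -0.529, 0.469]
contact_force: [-0.6, 0.0, -0.5]
opening: 0.246
clock: 9.95
tool_pos: [0.5443, 0.0646, 0.061]
eef_rot: [0.434, -0.488, 0.567, -0.503]
contact_force: [-1.1, 1.4, 1.6]
opening: 0.244
[-0.28  0.85  0.07  2.07  0.    0.08 -1.92] 8.537833127611863 [0.06 0.32 0.01]
```

Joint 6 is near its lower limit (0.08 against 0.04), so the tool can't pitch much further. I'll ease the grip and press straight down so the handle pivots in the pads, letting the tool pitch slightly forward.

```bash
python3 -m inch '[[0,0,0,0,0,0],[0,0,0,0,0,0],[0,2.5,0.1,-0.015,0,0],[0,2.5,0.1,-0.015,0,0],[0,2.5,0.1,-0.015,0,0],[0,0,0,0,0,0]]' - 18
python3 - <<'E'
from h import *
from plant import r
s=r.get_state();print(s["q"].round(2), np.degrees(np.arcsin(R.from_quat(s["eef_rot"]).as_matrix()[2,2])),s["moment"].round(2))
w=r.snapshot("wrist");cv2.imwrite("pics/w6.png",w["img"][:,:,::-1])
E
```

```text
clock: 10.45
tool_pos: [0.5467, 0.0642, 0.0538]
eef_rot: [0.445, -0.502, 0.555, -0.492]
contact_force: [-4.9, 1.1, 1.8]
opening: 0.249
[-0.25  0.87  0.04  2.02  0.    0.16 -1.91] 5.786182325176976 [0.25 0.88 0.02]
```

View pics/w6.png

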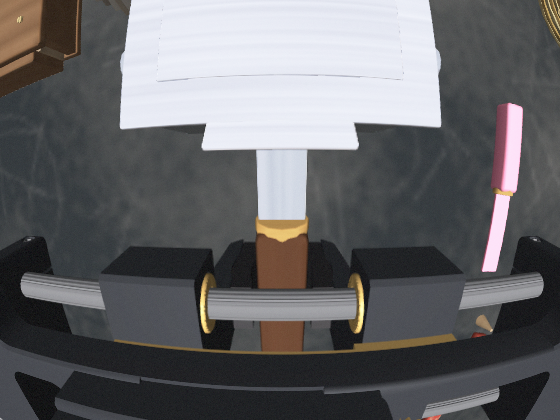

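```bash
python3 -m inch '[[0,2.5,-0.2,-0.008,0,0],[0,2.5,0,-0.008,0,0],[0,2.5,0.2,-0.008,0,0],[0,0,0,0,0,0]]'
python3 - <<'E'
from h import *
from plant import r
s=r.get_state();print(s["q"].round(2), np.degrees(np.arcsin(R.from_quat(s["eef_rot"]).as_matrix()[2,2])),s["moment"].round(2))
for n in("wrist","scene"):
  w=r.snapshot(n);im=w["img"] if n=="wrist" else cv2.resize(w["img"][140:260,180:340],None,fx=5,fy=5,interpolation=cv2.INTER_CUBIC)
  cv2.imwrite(f"pics/{n}7.png",im[:,:,::-1])
E
```

```text
clock: 10.83
tool_pos: [0.5488, 0.0641, 0.047]
eef_rot: [0.45, -0.507, 0.55, -0.488]
contact_force: [-4.5, 0.8, 7.2]
opening: 0.248
[-0.23  0.88  0.03  2.    0.    0.19 -1.91] 4.62401081505849 [0.1  0.65 0.07]
```

View pics/wrist7.png

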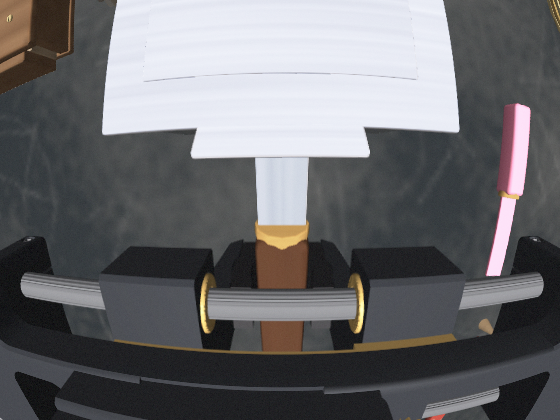

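View pics/scene7.png

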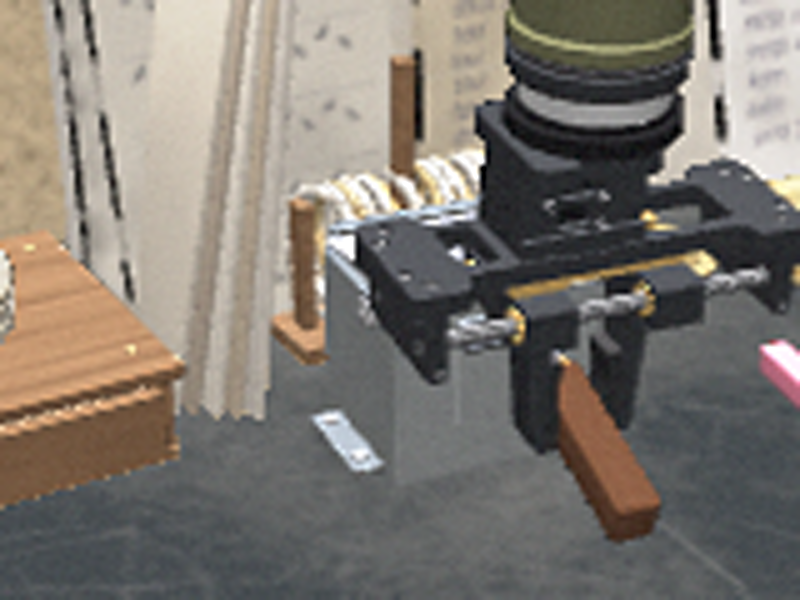

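The bar pivots in the pads, and the cover is rising (its front edge now spans 103–460, wider than before). Continuing down.

```bash
python3 -m inch '[[0,2.5,0,-0.005,0,0],[0,2.5,0,-0.005,0,0],[0,2.5,0.2,-0.005,0,0],[0,0,0,0,0,0]]'
python3 - <<'E'
from h import *
from plant import r
s=r.get_state();print(s["q"].round(2), np.degrees(np.arcsin(R.from_quat(s["eef_rot"]).as_matrix()[2,2])),s["moment"].round(2))
w=r.snapshot("wrist");cv2.imwrite(f"pics/wrist8.png",w["img"][:,:,::-1])
w=r.snapshot("top");c=cloud(w);print(c[140:184:4,270:320:12,2].round(3))
E
```

```text
clock: 11.27
tool_pos: [0.5508, 0.0639, 0.0389]
eef_rot: [0.453, -0.511, 0.547, -0.485]
contact_force: [0.7, -0.0, 1.2]
opening: 0.245
[-0.23  0.9   0.03  1.98  0.    0.2  -1.91] 3.924129636929584 [ 0.03 -0.21 -0.05]
[[0.    0.097 0.717 0.724 0.727]
 [0.002 0.722 0.725 0.729 0.731]
 [0.723 0.725 0.729 0.731 0.733]
 [0.727 0.731 0.733 0.734 0.735]
 [0.732 0.734 0.734 0.735 0.736]
 [0.733 0.734 0.737 0.737 0.738]
 [0.736 0.737 0.737 0.737 0.739]
 [0.735 0.739 0.738 0.739 0.74 ]
 [0.736 0.739 0.74  0.74  0.74 ]
 [0.739 0.74  0.74  0.74  0.74 ]
 [0.739 0.74  0.741 0.739 0.74 ]]
```

View pics/wrist8.png

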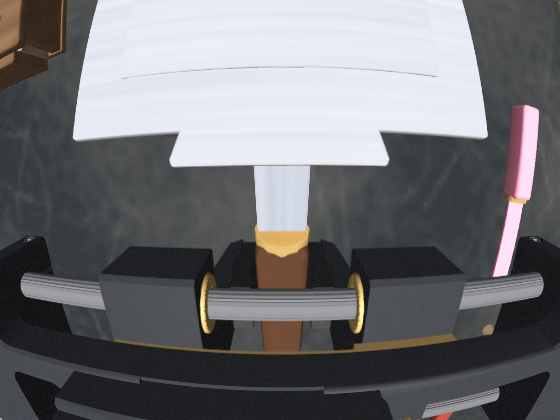

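The front edge widened to 75–487 and the force fell to near zero, so the cover seems to have snapped. Checking its front-edge height from the known 116 mm width.

```bash
cat > fe.py <<'E'
from h import *
from scipy.optimize import brentq
def fe(s,w,a,b,W):
    f=lambda h:np.linalg.norm(np.diff(wray(s,w,[a,b],h),axis=0))-W
    h=brentq(f,.0,.2);return h,wray(s,w,[a,b],h)
E
python3 - <<'E'
from fe import *
from plant import r
s=r.get_state();w=r.snapshot("wrist")
for a,b,W in(((74,138),(487,137),.116),((171,165),(389,164),.05)): 
    h,p=fe(s,w,a,b,W);print(W,h,p.round(4).tolist())
E
```

```text
0.116 0.10948943414607658 [[0.6147, 0.1144, 0.1095], [0.6011, -0.0008, 0.1095]]
0.05 0.1171605639820761 [[0.6024, 0.0826, 0.1172], [0.5967, 0.0329, 0.1172]]
```

Front top edge is at about 109.5 mm, against 92 when closed, so the cover is up about 17.5 mm. Next I'll drop the tip off the cover slightly and withdraw horizontally.

```bash
python3 -m inch '[[0,-3.3,-1.8,-0.05,0,0],[0,-3.3,-1.8,-0.05,0,0],[0,0,0,0,0,0]]' - 30
python3 -m inch '[[0,0,-5,0,0,0],[0,0,-7,0,0,0],[0,0,-7,0,0,0],[0,0,-7,0,0,0],[0,0,0,0,0,0]]'
```

```text
clock: 11.67
tool_pos: [0.5468, 0.0641, 0.0457]
eef_rot: [-0.477, 0.538, -0.52, 0.461]
contact_force: [1.3, -0.8, -0.8]
opening: 0.243
clock: 12.08
tool_pos: [0.516, 0.068, 0.0463]
eef_rot: [-0.479, 0.538, -0.519, 0.461]
contact_force: [-0.7, 0.3, -1.0]
opening: 0.245
```

```bash
python3 -m inch '[[0,0,-8,0,0,0],[0,0,-10,0,0,0],[0,0,-15,0,0,0],[0,0,-15,0,0,0],[0,0,-15,0,0,0],[0,0,0,0,0,0]]'
python3 - <<'E'
from fe import *
from plant import r
s=r.get_state();w=r.snapshot("wrist");print(s["q"].round(2))
cv2.imwrite(f"pics/wrist9.png",w["img"][:,:,::-1])
w=r.snapshot("scene");cv2.imwrite("pics/scene9.png",cv2.resize(w["img"][140:260,180:340],None,fx=5,fy=5,interpolation=cv2.INTER_CUBIC)[:,:,::-1])
E
```

```text
clock: 12.58
tool_pos: [0.4526, 0.0752, 0.0487]
eef_rot: [-0.479, 0.538, -0.518, 0.46]
contact_force: [-1.2, -0.8, -1.1]
opening: 0.245
[-0.25  0.85 -0.01  2.16 -0.02  0.17 -1.93]
```

View pics/wrist9.png

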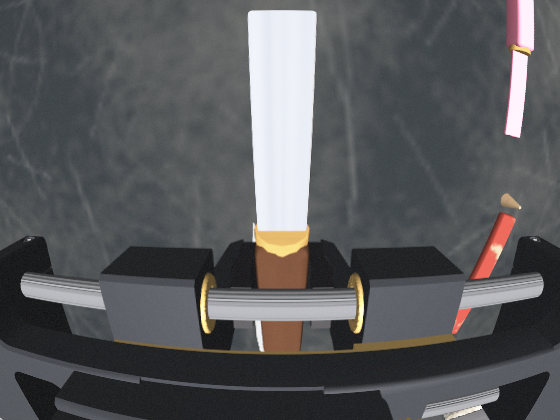

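View pics/scene9.png

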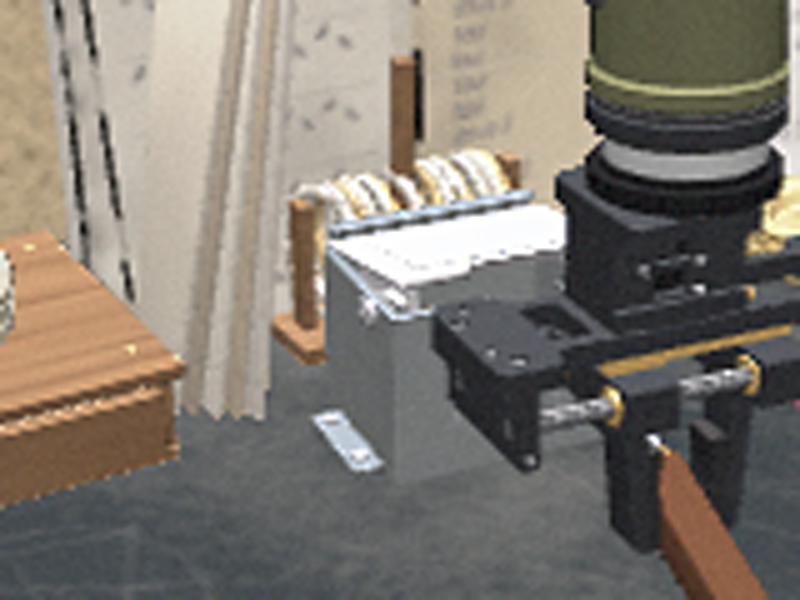

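Cover is ajar (front edge raised at (480,265) in the scene crop) and the bar is fully out. I'll measure the bar's pitch in hand.

Run:
```python
from h import *
from scipy.optimize import brentq
from plant import r
s=r.get_state();w=r.snapshot("wrist");V=w["img"].astype(int);R0=R.from_quat(s["eef_rot"])
m=(V.min(-1)>140);m[:,:235]=0;m[:,330:]=0;m[225:]=0
P=[]
for v in range(16,222,4):
    c=np.where(m[v])[0];a,b=[c.min()-.5,v],[c.max()+.5,v]
    h=brentq(lambda h:np.linalg.norm(np.diff(wray(s,w,[a,b],h),axis=0))-.02,0,.25)
    P.append(R0.inv().apply(wray(s,w,[a,b],h).mean(0)-s["tool_pos"])*1000)
P=np.array(P);k=np.polyfit(P[:,2],P[:,1],1);print(P[[0,len(P)//2,-1]].round(1),k,np.degrees(np.arctan(k[0])))
print("tool pitch",np.degrees(np.arcsin(R0.as_matrix()[2,2])))
go(s,[.46,.19,.13],toolR(0,np.radians(-20),1))
go(s,[.46,.19,.13],toolR(0,0,1))
```

```text
[[  0.7 -51.9  96.7]
 [  0.7 -38.6  65.4]
 [  0.5 -22.1  26.1]] [ -0.42191428 -11.84493338] -22.87557580517013
tool pitch -1.9107027843760056
rotvec [-0.3154 -0.117  -0.0227] shift before-turn axes [-114.3  -80.9  -13.3] after-turn axes [-114.8  -77.5  -24.9]
rotvec [ 0.0333 -0.1187 -0.0021] shift before-turn axes [-114.3  -80.9  -13.3] after-turn axes [-114.8  -81.3    3.1]
```

```bash
python3 -m inch '[[-10,-12,-3,0,0,0],[-25,-20,-3,0,0,0],[-30,-20,-3,0,0,0],[-30,-20,-2,0,0,0],[-19,-9,-2,0,-0.06,0],[0,0,0,0,-0.057,0],[0,0,0,-0.09,0,0],[0,0,0,-0.09,0,0],[0,0,0,-0.09,0,0],[0,0,0,-0.09,0,0],[0,0,0,0,0,0],[0,0,0,0,0,0]]' - 40
python3 - <<'E'
from h import *
from plant import r
s=r.get_state();print(s["q"].round(2));go(s,[.46,.19,.02],toolR(0,np.radians(-22.9),1))
w=r.snapshot("top");cv2.imwrite("pics/top10.png",w["img"][:,:,::-1])
w=r.snapshot("scene");cv2.imwrite("pics/scene10.png",w["img"][:,:,::-1])
E
```

```text
clock: 13.73
tool_pos: [0.4617, 0.189, 0.129]
eef_rot: [-0.586, 0.59, -0.393, 0.394]
contact_force: [0.3, 0.5, -1.4]
opening: 0.244
[-0.33  0.85 -0.09  1.7  -0.11  0.95 -1.9 ]
rotvec [-0.0089 -0.0025 -0.0052] shift before-turn axes [ -0.6 101.5  40. ] after-turn axes [ -1.  101.1  40.9]
```

View pics/scene10.png

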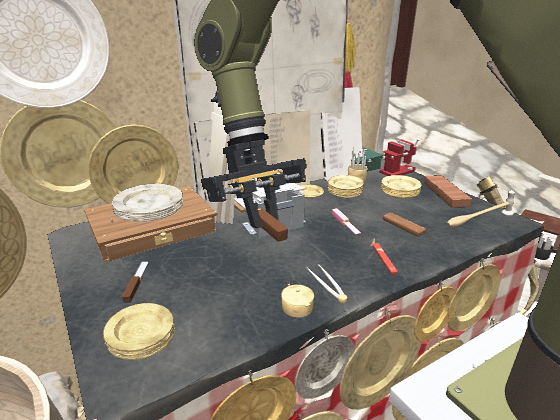

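The space below the gripper is free table. Descending with the bar level.

```bash
python3 -m inch '[[0,10,4,-0.008,0,0],[0,18,7.3,0,0,0],[0,20,8,0,0,0],[0,20,8,0,0,0],[0,18,7.3,0,0,0],[0,10,4,0,0,0],[0,5,2.2,0,0,0],[0,0,0,0,0,0],[0,0,0,0,0,0]]'
python3 - <<'E'
from h import *
from plant import r
s=r.get_state();go(s,[.46,.19,.0065],toolR(0,np.radians(-22.9),1))
w=r.snapshot("scene");cv2.imwrite("pics/scene11.png",cv2.resize(w["img"][150:270,200:360],None,fx=5,fy=5,interpolation=cv2.INTER_CUBIC)[:,:,::-1])
E
```

```text
clock: 14.58
tool_pos: [0.4584, 0.1901, 0.0215]
eef_rot: [-0.588, 0.591, -0.39, 0.391]
contact_force: [0.4, 0.5, -0.5]
opening: 0.245
rotvec [ 0.0014 -0.0002 -0.0046] shift before-turn axes [ 0.2 13.2  7.3] after-turn axes [ 0.1 13.2  7.3]
```

View pics/scene11.png

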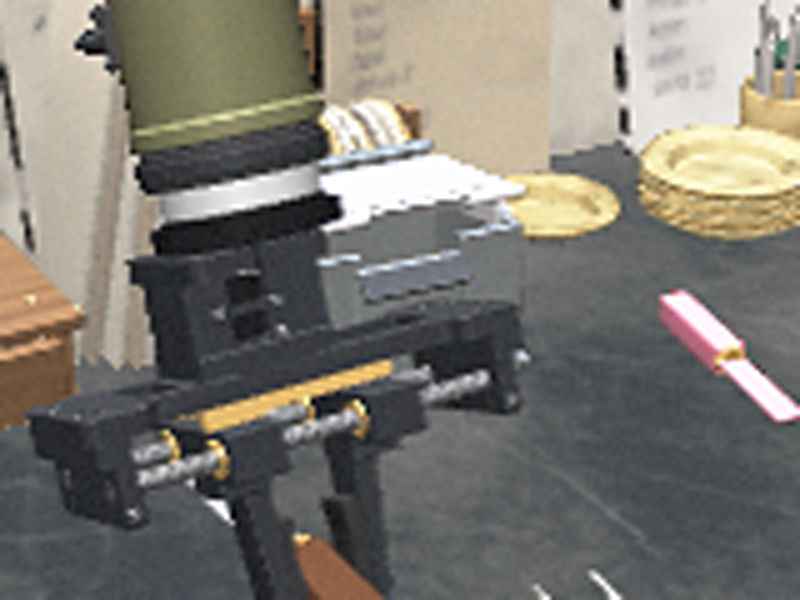

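Cover is clearly open, with the gap at (420,230). Lowering the last millimetres in small steps and watching the force.

```bash
python3 -m inch '[[0,4,1.7,0,0,0],[0,4,1.7,0,0,0],[0,3,1.3,0,0,0],[0,0,0,0,0,0]]'
python3 -m inch '[[0,1.2,0.5,0,0,0],[0,1.2,0.5,0,0,0],[0,0,0,0,0,0]]'
```

```text
clock: 14.97
tool_pos: [0.4581, 0.1898, 0.0086]
eef_rot: [-0.588, 0.591, -0.389, 0.391]
contact_force: [-0.2, -0.7, -0.5]
opening: 0.246
clock: 15.22
tool_pos: [0.4582, 0.19, 0.0063]
eef_rot: [-0.588, 0.591, -0.389, 0.391]
contact_force: [-0.2, 0.5, -0.8]
opening: 0.247
```

```bash
python3 -m inch '[[0,0,0,0,0,0],[0,0,0,0,0,0],[0,0,0,0,0,0],[0,0,0,0,0,0],[0,0,0,0,0,0]]' 50
python3 -m inch '[[0,-4,-1.7,0,0,0],[0,-12,-5,0,0,0],[0,-20,-8.4,0,0,0],[0,-25,-10.5,0,0,0],[0,-25,-14,0,0,0],[0,-25,-25,0.1,0,0],[0,-25,-25,0.1,0,0],[0,-20,-20,0.1,0,0],[0,0,-20,0.1,0,0],[0,0,0,0,0,0]]'
python3 - <<'E'
from h import *
from plant import r
for n in("top","scene","wrist"):
  w=r.snapshot(n);cv2.imwrite(f"pics/{n}12.png",w["img"][:,:,::-1])
E
```

```text
clock: 15.63
tool_pos: [0.4583, 0.19, 0.0066]
eef_rot: [-0.588, 0.591, -0.389, 0.391]
contact_force: [-0.1, -0.1, 0.0]
opening: 0.564
clock: 16.47
tool_pos: [0.3781, 0.1866, 0.1923]
eef_rot: [0.504, -0.501, 0.497, -0.499]
contact_force: [-2.0, -1.8, -0.3]
opening: 0.564
```

View pics/scene12.png

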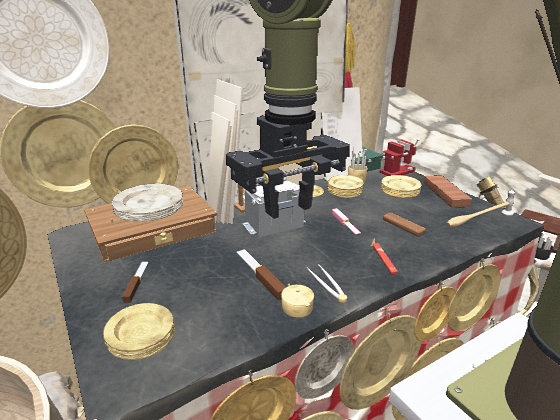

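View pics/wrist12.png

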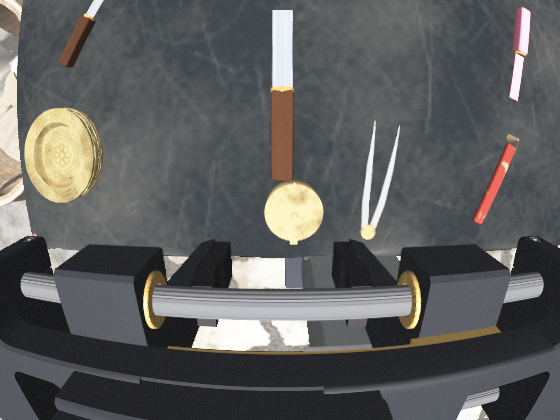

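The handle's end lies close to the brass pot (294,212), so I'll check the bar is flat and clear with depth.

Run:
```python
from h import *
from plant import r
w=r.snapshot("scene");c=cloud(w);V=w["img"].astype(int)
cv2.imwrite("pics/z13.png",cv2.resize(w["img"][235:325,225:355],None,fx=6,fy=6,interpolation=cv2.INTER_CUBIC)[:,:,::-1])
w=r.snapshot("top");c=cloud(w);V=w["img"].astype(int)
cv2.imwrite("pics/t13.png",cv2.resize(w["img"][130:310,180:330],None,fx=3.3,fy=3.3,interpolation=cv2.INTER_CUBIC)[:,:,::-1])
m=(c[...,0]>.38)&(c[...,0]<.6)&(c[...,1]>.165)&(c[...,1]<.215)&(c[...,2]>.009)&(c[...,2]<.06)
p=c[m]
for a in np.arange(.38,.6,.01):
    k=(p[:,0]>=a)&(p[:,0]<a+.01)
    if k.sum()>2: print(a.round(2),k.sum(),np.median(p[k],0).round(4))
```

```text
0.43 14 [0.4371 0.183  0.0238]
0.44 26 [0.4465 0.1854 0.0244]
0.45 36 [0.4561 0.1878 0.0243]
0.46 40 [0.4649 0.189  0.0243]
0.47 40 [0.4745 0.189  0.0241]
0.48 39 [0.4832 0.1881 0.0235]
0.49 31 [0.4958 0.1903 0.0152]
0.5 32 [0.5049 0.1901 0.0143]
0.51 32 [0.5148 0.1901 0.0149]
0.52 32 [0.5249 0.1902 0.0146]
0.53 32 [0.5347 0.1902 0.0149]
0.54 32 [0.5447 0.1901 0.0144]
0.55 32 [0.5549 0.1902 0.0154]
0.56 32 [0.5647 0.1902 0.0153]
0.57 8 [0.5713 0.1904 0.0148]
```

View pics/z13.png

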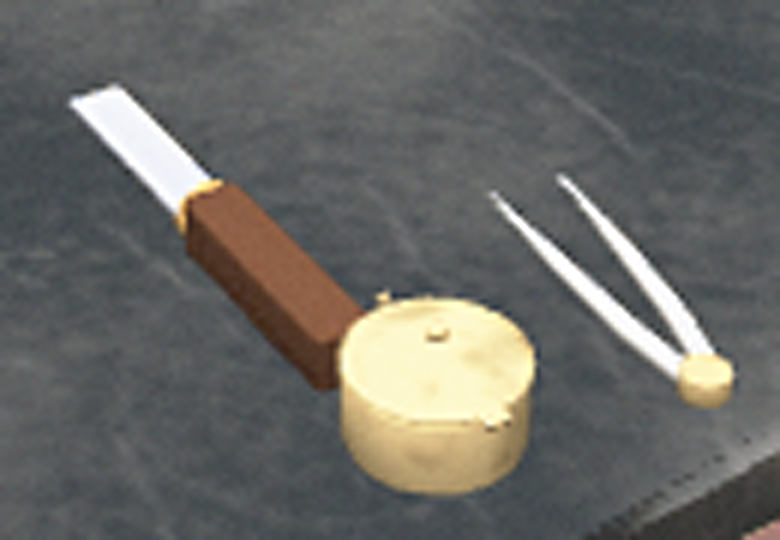

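View pics/t13.png

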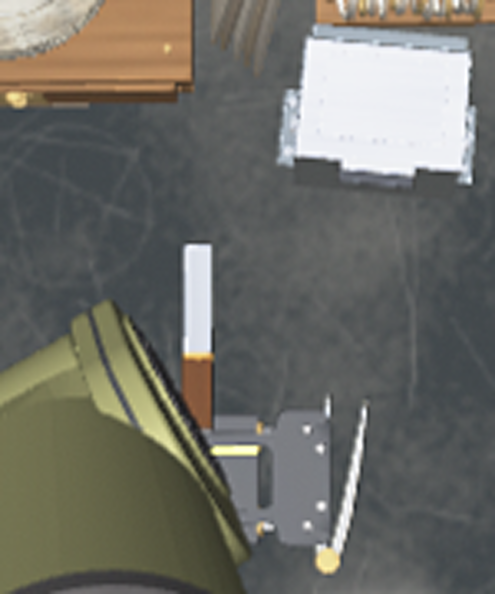

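Run:
```python
from h import *
from plant import r
d=dict(np.load("top0.npz"));c0=cloud(d);c=cloud(r.snapshot("top"))
for n,q in(("before",c0),("now",c)): print(n,[np.nanmedian(q[v,285:305,:],0)[[0,2]].round(4).tolist() for v in(148,156,164,172,178,181)])
p=c0[275:303,230:258].reshape(-1,3);p=p[p[:,2]>.02];print("pot x,y max (top)",p[:,:2].max(0),p[:,:2].min(0))
s=r.get_state();print(s["clock"],s["contact_force"].round(1),np.abs(s["qd"]).max())
```

```text
before [[0.6877, 0.094], [0.668, 0.0945], [0.6487, 0.094], [0.6294, 0.0945], [0.6153, 0.093], [0.6072, 0.0965]]
now [[0.6868, 0.0967], [0.6661, 0.1002], [0.6457, 0.1037], [0.6254, 0.1077], [0.6108, 0.1094], [0.6023, 0.1154]]
pot x,y max (top) [0.3965026  0.20613082] [0.33420744 0.14936037]
16.7667 [-0.3  0.2  0.1] 0.011191774995262298
```

```bash
python3 -c "
from plant import r
print(r.finish_job())"
```

```text
the job is handed in; nothing more can be done
None
```

The cover is open and sitting ajar on the case, and the bar is lying flat on the table. I handed the job in at about 16.8 s.

**What I did:** I took the larger brown-handled bar and slid its blade about 40 mm into the notch without contact. I levered down on the sill until the cover snapped free, pulled the bar straight out and laid it down left of the case. The gripper fingers stayed at the bar's handle and never came near the cover.

**Change of plan:** Partway through the levering, joint 6 came close to its lower limit (0.08 rad, limit 0.04). I eased the grip to 18 N and pressed straight down, so the handle turned about 23° in the pads. I allowed for that tilt when laying the bar down.

**Last checks:**
- **Cover:** the top of its front edge is at about 109 mm, against about 93 mm before. It was still up after the bar was withdrawn.
- **Bar:** the handle top reads 24 mm and the blade about 15 mm, level all along, so it is flat on the table.
- **Robot:** it is clear of everything, with contact forces near zero.

**Less tidy:** the handle's end lies within about 2 mm of the small brass pot, and I could not rule out that they touch. The pot does not appear to have moved, and the bar is not resting on it.

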